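Set the scan turntable to speed four and start it

ROBOT

A 7-joint arm with a two-finger parallel gripper is mounted at the origin on the work surface. World frame = base frame: x ahead of the robot, y to its left, z up, the work surface at z = 0. Lengths are in m, angles in rad, forces in N, time in s.
With the tool pointing down it reaches from about 0.425 to 0.95 m from the base axis. Payload 4.7 kg.
Tool frame: the origin (TCP) lies between the finger pads; the fingertips stand ahead of it and the grasp point (between the pads) lies 5 mm behind it (bot.tip_extent is the z of the fingertips in the tool frame, in m); z points along the fingers, y is the line along which they close (so a half turn about z gives the same grasp; the last joint's range is limited). The gripper opens to 87 mm and grips with 3 to 60 N. Pads are 19 mm wide; open, the fingers measure 117 mm over their backs; the gripper's body (75 mm by 190 mm) begins 51 mm behind the grasp point.
Start: joints at [1.308, 0.469, -0.049, 1.532, 0.024, 1.141, -0.082], TCP at [0.156, -0.657, 0.208] pointing down, gripper open.
Joint ranges: [-2.59, 2.59], [-0.33, 1.99], [-1.39, 1.29], [0.1, 2.45], [-1.04, 4.18], [0.21, 1.99], [-2.66, 2.66]. Speed limits (rad/s): [2.57, 2.57, 3.14, 3.14, 3.14, 3.14, 3.14].

INTERFACE

Orientations are given as a unit quaternion [x, y, z, w].
In Python, from cell import bot gives the robot as it stands.
- The arm moves only by the tool move_arm, never from a script. Its argument "moves" is a list of rows, each a list of 7 numbers: the turn, a rotation vector about the world's x, y, z in rad, then the shift along the world's x, y, z in cm, then the opening, from -1 (shut) to 1 (fully open). A call has exactly 10 rows; each row is the pose to reach, as a shift and turn from the pose commanded when the call began; what a row does not reach only later rows make up. A row lasts 1/8 s, in which the tool goes at most 62.5 mm and 10.7 degrees, less where a joint would pass 70% of its speed; a pose out of reach is approached as far as the arm can. A call with a gripper value outside its range is refused whole. The fingers move at their own pace and stop on an object; the grip force is fixed at half the most. Time passes only in rows, so rows that repeat a pose let the fingers close, or fill a call up. It gives the time, the measured TCP pose, the force, the opening and the grip force at its end, in the units of the state.
- bot.read_state(): the state, without advancing time (a new reading comes with each control period).
- bot.read_camera(name): name is "scene" or "top" or "wrist"; returns a dict with "img" (420x560x3 uint8, red, green, blue), "fx", "fy", "cx", "cy" (pixels), "R" (3x3) and "t" (3): a world point X has camera coordinates R X + t. Camera axes: x right, y down, z forward; pixel columns grow to the right and rows downward; lengths in m; the calibration is good to about 2 mm. A picture is of the moment at which its call begins. There is no depth.
- bot.hand_in(): hands the job in; it is judged then, once.
Trained networks look in a picture, given as the dict that the camera call returned (one of the last four; its "shot" number tells which), for a name from the list of things; names that differ only in an ending like _2 or _b are one class to them, and where a whole thing is asked for, a point or a joint stands for the part that bears it (a point fixed in the world has none). Each returns a list of dicts, best first, with "p" (0 to 1); they miss things now and then, are a little off and sometimes report something else, mostly with a low value. They report only what shows in the picture. A call takes as long as a camera call.
- bot.silhouettes(query, picture): "mask" (420x560 bool, what is visible of it) and "box" ([left, top, width, height] in pixels, round what is visible of it).
The state is a dict: "time_s": time; "joint_pos": joint angles; "dq": joint speeds; "effort": joint torques, N m; "position": TCP position; "tool_rot": TCP orientation; "force": force on the tool from outside, world axes, zero at the start; "ft_torque": the same for the moment, N m; "width": finger opening in m; "grasp_force": force on a finger pad.
Only numpy, scipy, OpenCV 4.12 (cv2) and the standard library are available. Lean on these libraries where they do the work, as an engineer would, in place of code of your own. Each camera call takes 0.05 s, during which the arm holds its last target. There are 200 camera calls.

TASK

Set the turntable's speed selector to speed four: with a fingertip push its yellow lever clockwise, click by click, until it rests at the fourth white mark counted from the red off mark (do not pinch the lever). Only then press the green start button fully down with a fingertip and let it spring back up. Leave the red stop button alone, and do not move the casting on the turntable, the jar or the screwdriver.

Things in the scene. Friction and masses are not known exactly. Their poses are not given: they have to be found in the camera images.
- control_box: Grey control box, black top, 170 mm (its x) by 270 mm (its y), 55 mm high, fixed to the bench; place and yaw differ from run to run. Origin: centre of its underside; x to the far side, y to the left, z up. The selector is on the left half of the top, the green start button near right, the red stop button far right (straight along the box's x from start).
- selector_axis (a point): Point on the selector's vertical axis at the box's top face (55 mm above the bench); in the box's frame at x 0, y +50 mm. Around it, 63 to 80 mm out, a red square marks off and, going clockwise each 45 degrees, six white bars mark speeds one to six, each longer than the last; a gap without mark faces the robot.
- selector (a joint): Selector angle in rad, growing clockwise seen from above: 0 off, then 0.785 (45 degrees) a click to 4.71 (speed six), end stops just beyond; speed four is 3.14. At value q the lever points along the box-frame direction 135 degrees minus q (counter-clockwise from the box's x): off to the left and robot, speed three straight away from the robot. Starts at rest at off, one or two.
- lever_tip (a point): Top of the lever's outer end, on its middle line, 58 mm from the axis, 28 mm above the box's top. The yellow lever is a bar 14 mm thick, from 4 to 28 mm above the box's top, reaching from 8 mm behind the axis to 58 mm out, on one side only; under it a black hub of 16 mm radius, 8 mm high.
- ccw_side (a point): Point on the lever's counter-clockwise face, 42 mm from the axis, 16 mm above the box's top: where to push it clockwise. A sprung ball makes the clicks: about 0.16 N m (4 N here) to leave a position; past half-way the lever snaps ahead to the next by itself; let go before, it springs back. Pressing on both faces at once counts as pinching.
- start_top (a point): Centre of the top of the green start button, a round button 28 mm across in a grey collar 44 mm across and 12 mm high; at rest the button's top stands 22 mm above the box's top.
- start (a joint): Travel of the start button in m, 0 up, 0.006 fully down. Spring, about 5 N fully down, comes back by itself.
- stop_top (a point): Centre of the top of the red stop button in its yellow collar, same sizes, 80 mm beyond the start button. Not to be pressed.
- stop (a joint): Travel of the stop button in m, 0 up.
- casting: Bystander: loose aluminium casting, flange 110 by 90 mm, 92 mm high, standing on the black turntable (220 mm across, 45 mm high) left of the control box. Origin: centre of its underside.
- jar: Bystander: loose jar 54 mm across, 75 mm high, standing right of the control box. Origin: centre of its underside.
- screwdriver: Bystander: loose screwdriver 200 mm long with a red handle, lying beyond the control box, 26 mm high. Origin: middle of its length, on the bench.

How it is judged:
By the outcome, as a careful person would: the job done as asked, in the order asked, and still so for the second after the job is handed in, with the robot touching nothing.
It also fails if it takes over 64 s, if anything falls off the work surface, if the arm or the gripper's body presses on something with over 40 N, if the wrist force passes 120 N, or if a joint passes its speed limit or range.

## Working session

There is one attempt and no reset: what is moved stays moved. The work goes in short steps, Python scripts to look and compute and a tool call to move; the robot and the scene stay as the last step left them, time stands still between calls to the robot, and variables do not carry over. Pictures are saved under pics/ and viewed, at most 10 in all, crops included, and the job is handed in when it is done.

Besides the shell and the picture viewer there is one more tool, called as name(argument=value, ...) on one line, values as JSON. move_arm: Moves the arm, as the interface text tells. Its arguments: {"type":"object","properties":{"moves":{"type":"array"}},"required":["moves"]}

```bash
mkdir -p pics
cat > h.py <<'E'
import numpy as np, cv2
from cell import bot
def ray(p,u,v,z):
    R=np.array(p["R"]);t=np.array(p["t"]);c=-R.T@t
    d=R.T@np.array([(u-p["cx"])/p["fx"],(v-p["cy"])/p["fy"],1]);return c+d*(z-c[2])/d[2]
def proj(p,X):
    q=np.array(p["R"])@np.array(X)+np.array(p["t"]);return [round(float(p["fx"]*q[0]/q[2]+p["cx"]),1),round(float(p["fy"]*q[1]/q[2]+p["cy"]),1)]
def save(p,n): cv2.imwrite("pics/"+n,cv2.cvtColor(p["img"],cv2.COLOR_RGB2BGR))
E
python3 - <<'E'
from h import *
s=bot.read_state();print(s,bot.tip_extent)
ps={n:bot.read_camera(n) for n in("top","scene")}
for n,p in ps.items():
    save(p,n+".png");print(n,p["fx"],-np.array(p["R"]).T@p["t"])
    for q in("control_box","selector","start_top","stop_top","casting","jar"):
        for r in bot.silhouettes(q,p)[:2]:
            v,u=np.nonzero(r["mask"]);print(n,q,round(r["p"],2),r["box"],u.mean().round(1),v.mean().round(1))
E
```

```text
{'time_s': 0.0, 'joint_pos': array([ 1.30808638,  0.46944484, -0.04860286,  1.53369991,  0.02411689,
        1.14096993, -0.08230342]), 'dq': array([ 0.000476  , -0.00120209,  0.00094772, -0.00159746, -0.00194882,
       -0.0013863 ,  0.0007719 ]), 'effort': array([ 1.08995068e-04, -5.07969546e+01, -8.05759127e-02, -2.36160547e+01,
       -6.11477648e-02,  3.78687470e-02,  1.82005047e-04]), 'position': array([ 0.15625237, -0.65602509,  0.20739465]), 'tool_rot': array([ 9.93171451e-01,  1.16659897e-01, -1.53510248e-04, -9.55595542e-04]), 'force': array([-0.12947568, -0.54072308,  0.6075816 ]), 'ft_torque': array([-0.01457723,  0.03093923, -0.01810808]), 'grasp_force': 0.0, 'width': 0.08676254727793707} 0.014
top 391.31670190298996 [ 4.58521853e-01 -9.11396757e-05  9.81434729e-01]
top control_box 0.55 [218.2, 203.8, 129.1, 94.3] 281.6 250.4
top selector 0.74 [248.0, 247.2, 19.3, 28.2] 257.0 260.3
top start_top 0.53 [315.7, 250.1, 15.7, 13.0] 323.4 256.2
top casting 0.72 [66.7, 187.6, 61.1, 51.4] 97.2 212.3
top jar 0.77 [440.7, 243.5, 33.0, 21.1] 457.2 254.6
scene 444.472518261092 [ 1.20537326 -0.76285651  1.04620795]
scene control_box 0.55 [217.2, 177.3, 80.9, 80.1] 257.7 215.8
scene start_top 0.5 [230.3, 213.7, 6.5, 7.5] 234.0 218.9
scene casting 0.97 [332.6, 124.5, 39.8, 40.5] 351.4 143.2
scene casting 0.18 [215.2, 181.1, 83.3, 75.9] 257.5 215.7
scene jar 0.9 [145.1, 287.3, 27.4, 27.9] 156.5 299.7
```

View pics/top.png

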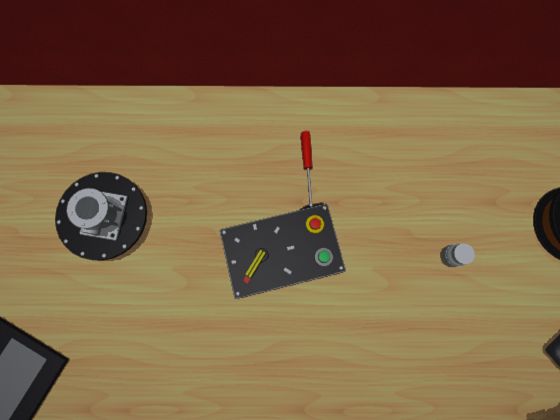

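View pics/scene.png

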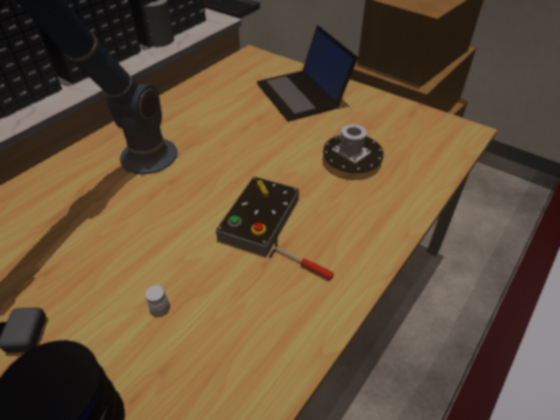

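The top view shows the box at about (281,250), yawed a little counter-clockwise. The lever is at off, pointing at the red square near (246,280). Its mark bars run clockwise from (234,262) to (288,271), with start at (323,256) and stop at (315,224). The scene view agrees.

```bash
cat > fit.py <<'E'
from h import *
from scipy.optimize import least_squares
def bars():return [(0.0715*np.cos(np.radians(135-45*k)),0.05+0.0715*np.sin(np.radians(135-45*k))) for k in range(1,7)]
def fit(p,x0):
    """pose (x,y,yaw) of box from white bar centroids, plus residuals"""
    im=p["img"].astype(int);m=((im.min(2)>110)&(im.max(2)-im.min(2)<40)).astype(np.uint8)
    n,_,st,ce=cv2.connectedComponentsWithStats(m,connectivity=8)
    W=np.array([ray(p,*c,0.055)[:2] for c in ce[1:]]);B=np.array(bars());x=np.array(x0,float)
    A=st[1:,4]
    def w(x):c,s=np.cos(x[2]),np.sin(x[2]);return B@np.array([[c,s],[-s,c]])+x[:2]
    for _ in range(6):
        P=w(x);D=np.linalg.norm(W[None]-P[:,None],axis=2);j=D.argmin(1);ok=D.min(1)<0.02
        x=least_squares(lambda x:(w(x)[ok]-W[j[ok]]).ravel(),x,loss='soft_l1',f_scale=.002).x
    return x,ok,(D.min(1)*1000).round(1),A[j]
def b2w(x,b):c,s=np.cos(x[2]),np.sin(x[2]);return np.array([x[0]+c*b[0]-s*b[1],x[1]+s*b[0]+c*b[1]])
E
python3 - <<'E'
from fit import *
p=bot.read_camera("top")
for c in((221,230),(327,204),(344,268),(237,297)):print("corner",ray(p,*c,.055).round(3))
st=ray(p,323.4,256.2,.077);sp=ray(p,315,224,.077);print("start",st,"stop",sp)
c=ray(p,281.6,250.4,.055);d=sp-st;yaw=np.arctan2(d[1],d[0]);print(c,np.degrees(yaw),np.linalg.norm(d))
x,ok,D,A=fit(p,[c[0],c[1],yaw]);print(x,np.degrees(x[2]),ok,D,A)
print("axis",b2w(x,(0,.05)))
cc,s=np.cos(x[2]),np.sin(x[2]);print("start in box",np.array([[cc,s],[-s,cc]])@(st[:2]-x[:2]),np.array([[cc,s],[-s,cc]])@(sp[:2]-x[:2]))
print(bot.read_state()["position"])
E
```

```text
corner [0.593 0.135 0.055]
corner [ 0.658 -0.12   0.055]
corner [ 0.504 -0.157  0.055]
corner [0.437 0.093 0.055]
start [ 0.52999669 -0.10623955  0.077     ] stop [ 0.60506091 -0.08787336  0.077     ]
[ 0.5449769  -0.01009039  0.055     ] 13.74862937532761 0.07727842301587916
[ 0.54641775 -0.01101067  0.25186647] 14.430885830942824 [ True  True  True  True  True  True] [3.8 2.1 1.2 1.8 1.5 0.9] [11 14 15 17 19 23]
axis [0.53395715 0.03741178]
start in box [-0.03963513 -0.08813199] [ 0.03763781 -0.08905217]
[ 0.15644838 -0.65666306  0.20853274]
```

move_arm(moves=[[0,0,0.12,3.3,3.3,0,-1],[0,0,0.24,6.6,6.6,0,-1],[0,0,0.36,9.9,9.9,0,-1],[0,0,0.48,13.2,13.2,0,-1],[0,0,0.6,16.5,16.5,0,-1],[0,0,0.72,19.8,19.8,0,-1],[0,0,0.84,23.1,23.1,0,-1],[0,0,0.96,26.4,26.4,0,-1],[0,0,1.08,29.7,29.7,0,-1],[0,0,1.2,33,33,0,-1]])

```text
time_s: 2.0
position: [0.4874, -0.3257, 0.2088]
tool_rot: [0.753, 0.658, -0.0, 0.0]
force: [0.9, 0.6, 0.1]
width: 0.0017
grasp_force: 0.0
```

move_arm(moves=[[0,0,0.12,0,4,0,-1],[0,0,0.24,0,8,0,-1],[0,0,0.36,0,12,0,-1],[0,0,0.48,0,16,0,-1],[0,0,0.6,0,20,0,-1],[0,0,0.72,0,24,0,-1],[0,0,0.84,0,28,0,-1],[0,0,0.96,0,32,0,-1],[0,0,1.08,0,35.5,0,-1],[0,0,1.17,-0.8,35.5,0,-1]])

```text
time_s: 3.25
position: [0.4786, 0.0317, 0.209]
tool_rot: [0.261, 0.965, 0.001, 0.0]
force: [0.6, -0.8, -0.9]
width: 0.0003
grasp_force: 0.0
```

Run:
```python
from fit import *
p=bot.read_camera("wrist");save(p,"w1.png");print(bot.read_state()["joint_pos"].round(2))
x0=np.array([.5464,-.011,.2519])
for b in bars():print(proj(p,[*b2w(x0,b),.055]))
x,ok,D,A=fit(p,x0);print(x,np.degrees(x[2]),ok,D,A,"axis",b2w(x,(0,.05)))
for q in("selector","start_top"):
  for r in bot.silhouettes(q,p)[:1]:
    v,u=np.nonzero(r["mask"]);print(q,r["p"],r["box"],ray(p,u.mean(),v.mean(),.077))
```

```text
[ 0.59  0.24 -0.85  1.95  0.21  1.04  0.68]
[369.7, 187.8]
[386.7, 236.4]
[363.2, 281.4]
[315.1, 299.1]
[267.9, 281.1]
[247.1, 235.9]
[ 0.54624902 -0.01258547  0.24257106] 13.898298007466218 [ True  True False False False  True] [  2.1   2.   55.8 100.2  54.7   2.2] [ 83  70  70 114 114 114] axis [0.53423906 0.03595071]
start_top 0.34 [305.1, 180.3, 26.5, 60.2] [0.50775837 0.05341791 0.077     ]
```

View pics/w1.png

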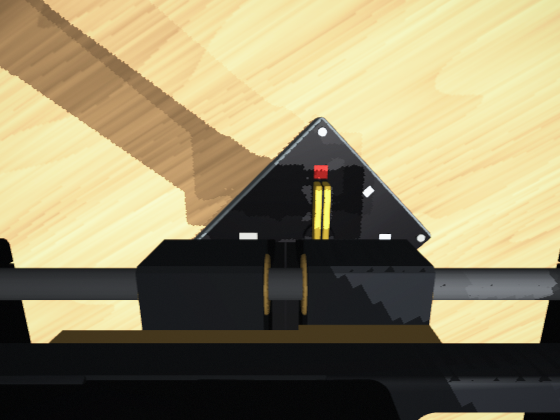

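The wrist view shows the lever at u≈322, in line with the red off square (321,172). The shut fingertips are at u≈285, on its counter-clockwise side. Next I go down beside it.

move_arm(moves=[[0,0,0,0.2,-0.3,-2,-1],[0,0,0,0.2,-0.3,-4,-1],[0,0,0,0.2,-0.3,-6,-1],[0,0,0,0.2,-0.3,-8,-1],[0,0,0,0.2,-0.3,-9.5,-1],[0,0,0,0.2,-0.3,-11,-1],[0,0,0,0.2,-0.3,-12,-1],[0,0,0,0.2,-0.3,-13,-1],[0,0,0,0.2,-0.3,-13,-1],[0,0,0,0.2,-0.3,-13,-1]])

```text
time_s: 4.65
position: [0.4808, 0.0255, 0.0788]
tool_rot: [0.266, 0.964, 0.0, 0.0]
force: [0.1, 0.1, -0.1]
width: 0.0005
grasp_force: 0.0
```

Run:
```python
from h import *
p=bot.read_state()["position"];print(p)
for off in(22,17):
  for th in range(0,181,15):
    f=np.radians(149-th);u=np.array([np.cos(f),np.sin(f)]);n=np.array([-u[1],u[0]])
    q=np.array([.534,.0365])+.042*u+off/1000*n;print(off,th,((q-p[:2])*100).round(1),end="; ")
  print()
```

```text
[0.48077176 0.02551893 0.07878432]
22 0 [0.6 1.4]; 22 15 [0.8 2.6]; 22 30 [1.4 3.7]; 22 45 [2.2 4.6]; 22 60 [3.2 5.3]; 22 75 [4.4 5.7]; 22 90 [5.6 5.8]; 22 105 [6.8 5.6]; 22 120 [7.9 5.1]; 22 135 [8.9 4.2]; 22 150 [9.6 3.2]; 22 165 [10.   2.1]; 22 180 [10.1  0.8]; 
17 0 [0.8 1.8]; 17 15 [1.2 2.9]; 17 30 [1.8 3.9]; 17 45 [2.7 4.8]; 17 60 [3.7 5.3]; 17 75 [4.8 5.6]; 17 90 [6.  5.6]; 17 105 [7.2 5.2]; 17 120 [8.2 4.6]; 17 135 [9.  3.8]; 17 150 [9.6 2.7]; 17 165 [9.8 1.6]; 17 180 [9.8 0.4];
```

move_arm(moves=[[0,0,0,0.3,0.7,0,-1],[0,0,0,0.6,1.4,0,-1],[0,0,-0.09,0.7,1.8,0,-1],[0,0,-0.17,0.7,2.2,0,-1],[0,0,-0.26,0.8,2.6,0,-1],[0,0,-0.35,1.0,3.0,0,-1],[0,0,-0.44,1.2,3.4,0,-1],[0,0,-0.52,1.4,3.7,0,-1],[0,0,-0.61,1.7,4.0,0,-1],[0,0,-0.61,1.7,4.0,0,-1]])

```text
time_s: 5.9
position: [0.4979, 0.0663, 0.0787]
tool_rot: [0.542, 0.84, 0.0, 0.0]
force: [0.8, 0.6, -1.7]
width: 0.0003
grasp_force: 0.0
```

Run:
```python
from h import *
p=bot.read_camera("top");print(bot.read_state()["force"])
cv2.imwrite("pics/t2.png",cv2.resize(cv2.cvtColor(p["img"][190:310,200:360],cv2.COLOR_RGB2BGR),None,fx=5,fy=5,interpolation=2))
```

```text
[-0.28221152  0.14707898 -1.29821479]
```

View pics/t2.png

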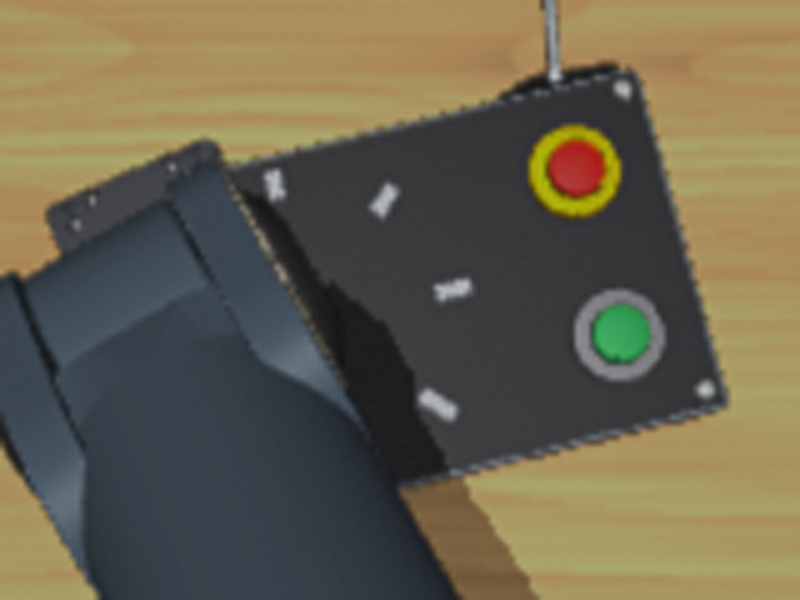

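The arm hides the lever in the top view, so I look through the wrist camera.

Run:
```python
from h import *
p=bot.read_camera("wrist");save(p,"w2.png")
ax=np.array([.534,.0365])
for k in range(5):
    f=np.radians(149-45*k);print(k,[proj(p,[ax[0]+r*np.cos(f),ax[1]+r*np.sin(f),.083]) for r in(.03,.058)])
im=p["img"].astype(int);m=(im[...,0]>130)&(im[...,1]>110)&(im[...,2]<90)
n,_,st,ce=cv2.connectedComponentsWithStats(m.astype(np.uint8));print([(s.tolist(),c.round()) for s,c in zip(st[1:],ce[1:]) if s[4]>60])
```

```text
0 [[293.2, 282.6], [263.7, 243.2]]
1 [[334.2, 274.5], [345.6, 226.5]]
2 [[367.9, 295.1], [411.9, 268.7]]
3 [[373.9, 330.4], [421.0, 338.0]]
4 [[350.6, 359.2], [375.0, 391.7]]
[([152, 183, 34, 67, 641], array([170., 216.])), ([128, 218, 22, 36, 164], array([139., 236.])), ([57, 221, 76, 38, 1852], array([ 95., 241.])), ([9, 235, 48, 27, 916], array([ 33., 248.]))]
```

View pics/w2.png

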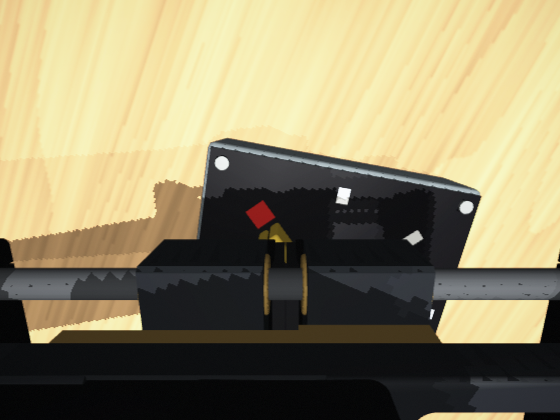

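The red mark is at (260,214) with dark yellow beside it at (275,235), which is ambiguous. I'll zoom in with overlays of the expected geometry.

Run:
```python
from h import *
p=bot.read_camera("wrist");im=cv2.cvtColor(p["img"],cv2.COLOR_RGB2BGR)
c=im[160:320,200:460];c=np.clip(c.astype(float)*1.8,0,255).astype(np.uint8);c=cv2.resize(c,None,fx=3,fy=3,interpolation=2)
ax=np.array([.534,.0365])
for k,col in((0,(255,0,0)),(.5,(0,255,0)),(1,(255,255,255)),(1.5,(255,0,255))):
    f=np.radians(149-45*k);u=np.array([np.cos(f),np.sin(f)]);n=np.array([-u[1],u[0]])
    P=[proj(p,[*(ax+r*u+s*n),.083]) for r,s in((.02,.007),(.058,.007),(.058,-.007),(.02,-.007))]
    cv2.polylines(c,[((np.array(P)-[200,160])*3).astype(int)],True,col,1)
for k in(0,1,2):
    f=np.radians(149-45*k);q=(np.array(proj(p,[ax[0]+.0715*np.cos(f),ax[1]+.0715*np.sin(f),.055]))-[200,160])*3;cv2.drawMarker(c,tuple(q.astype(int).tolist()),(0,255,255),0,10)
s=bot.read_state();q=(np.array(proj(p,[*s["position"][:2],.065]))-[200,160])*3;print(q,s["position"]);cv2.drawMarker(c,tuple(q.astype(int).tolist()),(0,0,255),0,14)
cv2.imwrite("pics/c3.png",c)
```

```text
[257.1 246.6] [0.49736034 0.06554314 0.07849172]
```

View pics/c3.png

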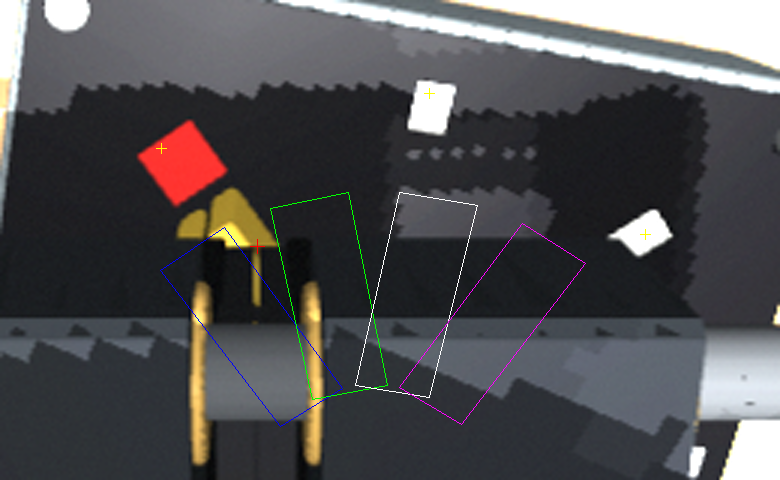

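Run:
```python
from h import *
p=bot.read_camera("scene");im=cv2.cvtColor(p["img"],cv2.COLOR_RGB2BGR)
c=cv2.resize(im[150:270,190:350],None,fx=5,fy=5,interpolation=2)
cv2.imwrite("pics/s3.png",c)
```

```text
(no output)
```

View pics/s3.png

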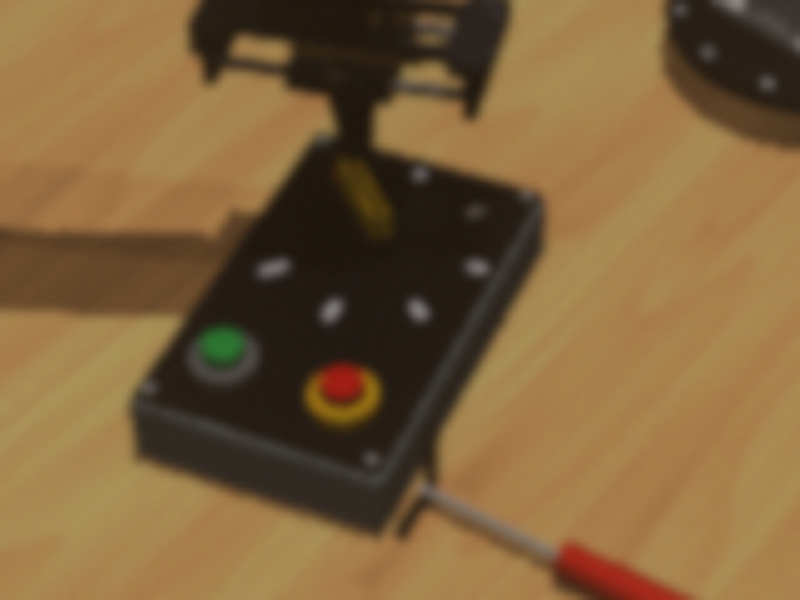

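Run:
```python
from h import *
p=bot.read_camera("scene");s=bot.read_state();print(s["force"],s["effort"].round(2))
P=s["position"]
for z in(.055,.065,.075,.085,.095,.11):print("tip",z,(np.array(proj(p,[P[0],P[1],z]))-[190,150])*5)
ax=np.array([.534,.0365])
for f in(149,121,104):
    f=np.radians(f);print([(np.array(proj(p,[ax[0]+r*np.cos(f),ax[1]+r*np.sin(f),.083]))-[190,150])*5 for r in(-.008,.058)])
f=np.radians(149);print("red",(np.array(proj(p,[ax[0]+.0715*np.cos(f),ax[1]+.0715*np.sin(f),.055]))-[190,150])*5)
```

```text
[-0.01438622  0.01595134 -0.0909497 ] [-1.100e-01 -3.773e+01 -4.970e+00 -1.723e+01 -5.000e-02  3.000e-02
  0.000e+00]
tip 0.055 [356.5 188.5]
tip 0.065 [356.  177.5]
tip 0.075 [355.5 166. ]
tip 0.085 [355.  154.5]
tip 0.095 [354. 143.]
tip 0.11 [353.5 125.5]
[array([376. , 211.5]), array([340.5, 148. ])]
[array([370. , 212.5]), array([383., 144.])]
[array([366.5, 211.5]), array([408., 148.])]
red [335.  167.5]
```

The lever is still at off. In the scene crop it runs from (380,235) to (350,160), with the fingertip apparently ending above it near (355,155). I'll lift, go back, and come down lower.

move_arm(moves=[[0,0,0,0,0,1.5,-1],[0,0,0,0,0,3,-1],[0,0,0.15,-0.4,-1,3,-1],[0,0,0.3,-0.8,-2,3,-1],[0,0,0.45,-1.2,-3,3,-1],[0,0,0.61,-1.7,-4,3,-1],[0,0,0.61,-1.7,-4,2,-1],[0,0,0.61,-1.7,-4,0.5,-1],[0,0,0.61,-1.7,-4,-0.8,-1],[0,0,0.61,-1.7,-4,-0.8,-1]])

```text
time_s: 7.4
position: [0.4794, 0.0258, 0.069]
tool_rot: [0.265, 0.964, -0.0, -0.002]
force: [-0.3, 0.7, -0.0]
width: 0.0008
grasp_force: 0.0
```

Run:
```python
from h import *
p=bot.read_camera("wrist");im=cv2.cvtColor(p["img"],cv2.COLOR_RGB2BGR);print(bot.read_state()["position"],bot.read_state()["force"])
c=np.clip(im[130:330,180:440].astype(float)*1.8,0,255).astype(np.uint8);c=cv2.resize(c,None,fx=3,fy=3,interpolation=2)
P=bot.read_state()["position"]
for z,col in((.057,(0,0,255)),(.085,(0,255,0))):
    q=(np.array(proj(p,[P[0],P[1],z]))-[180,130])*3;print(q);cv2.drawMarker(c,tuple(q.astype(int).tolist()),col,0,14)
cv2.imwrite("pics/c4.png",c)
```

```text
[0.47998795 0.02589924 0.06975252] [-0.31409623  0.04011059  0.47268735]
[318.3 342. ]
[318.6 399.9]
```

View pics/c4.png

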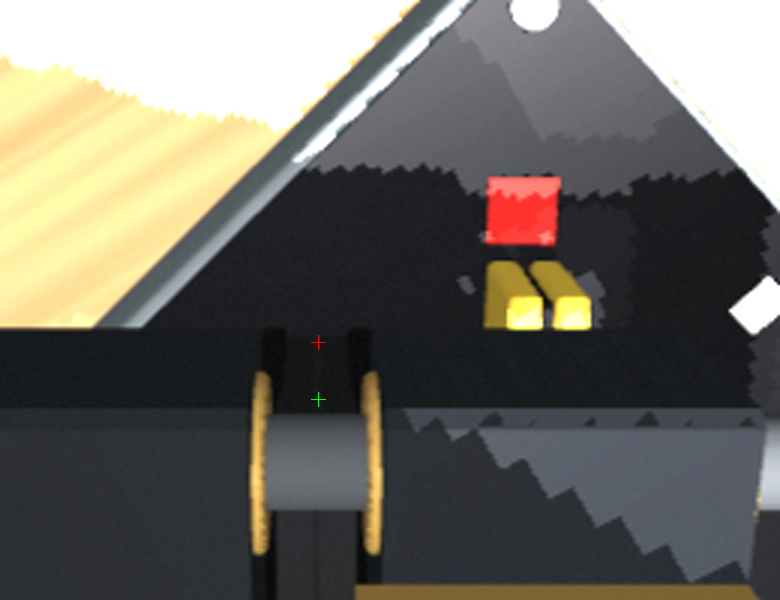

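The tip does not reach as low as its nominal 14 mm suggests, since it crossed the lever without any force. I'll feel downward gently beside the lever.

move_arm(moves=[[0,0,0,0,0,-0.05,-1],[0,0,0,0,0,-0.1,-1],[0,0,0,0,0,-0.15,-1],[0,0,0,0,0,-0.2,-1],[0,0,0,0,0,-0.25,-1],[0,0,0,0,0,-0.3,-1],[0,0,0,0,0,-0.35,-1],[0,0,0,0,0,-0.4,-1],[0,0,0,0,0,-0.4,-1],[0,0,0,0,0,-0.4,-1]])

```text
time_s: 8.7
position: [0.4804, 0.0254, 0.0665]
tool_rot: [0.266, 0.964, 0.0, -0.0]
force: [0.2, -0.2, -0.2]
width: 0.0003
grasp_force: 0.0
```

move_arm(moves=[[0,0,0,0,0,-0.1,-1],[0,0,0,0,0,-0.2,-1],[0,0,0,0,0,-0.25,-1],[0,0,0,0,0,-0.3,-1],[0,0,0,0,0,-0.35,-1],[0,0,0,0,0,-0.4,-1],[0,0,0,0,0,-0.45,-1],[0,0,0,0,0,-0.5,-1],[0,0,0,0,0,-0.5,-1],[0,0,0,0,0,-0.5,-1]])

```text
time_s: 9.95
position: [0.4805, 0.0253, 0.0615]
tool_rot: [0.266, 0.964, 0.0, 0.0]
force: [0.5, -0.4, -0.8]
width: 0.0008
grasp_force: 0.0
```

move_arm(moves=[[0,0,0,0,0,-0.1,-1],[0,0,0,0,0,-0.2,-1],[0,0,0,0,0,-0.25,-1],[0,0,0,0,0,-0.3,-1],[0,0,0,0,0,-0.35,-1],[0,0,0,0,0,-0.4,-1],[0,0,0,0,0,-0.45,-1],[0,0,0,0,0,-0.5,-1],[0,0,0,0,0,-0.5,-1],[0,0,0,0,0,-0.5,-1]])

```text
time_s: 11.2
position: [0.4804, 0.0254, 0.0565]
tool_rot: [0.266, 0.964, 0.0, 0.0]
force: [0.3, 0.3, 0.1]
width: 0.0005
grasp_force: 0.0
```

move_arm(moves=[[0,0,0,0.4,0.9,0,-1],[0,0,0,0.8,1.8,0,-1],[0,0,-0.09,0.9,2.2,0,-1],[0,0,-0.17,1.0,2.5,0,-1],[0,0,-0.26,1.2,2.9,0,-1],[0,0,-0.26,1.2,2.9,0,-1],[0,0,-0.26,1.2,2.9,0,-1],[0,0,-0.26,1.2,2.9,0,-1],[0,0,-0.26,1.2,2.9,0,-1],[0,0,-0.26,1.2,2.9,0,-1]])

```text
time_s: 12.45
position: [0.4922, 0.0542, 0.0564]
tool_rot: [0.388, 0.921, -0.0, -0.0]
force: [-2.4, 0.0, -0.9]
width: 0.0005
grasp_force: 0.9
```

move_arm(moves=[[0,0,-0.09,0.2,0.3,0,-1],[0,0,-0.17,0.4,0.7,0,-1],[0,0,-0.26,0.6,1.0,0,-1],[0,0,-0.33,0.8,1.3,0,-1],[0,0,-0.4,1.0,1.5,0,-1],[0,0,-0.4,1.0,1.5,0,-1],[0,0,-0.4,1.0,1.5,0,-1],[0,0,-0.4,1.0,1.5,0,-1],[0,0,-0.4,1.0,1.5,0,-1],[0,0,-0.4,1.0,1.5,0,-1]])

```text
time_s: 13.7
position: [0.5024, 0.0693, 0.0565]
tool_rot: [0.564, 0.826, 0.0, -0.0]
force: [0.4, -0.8, 0.1]
width: 0.0004
grasp_force: 0.0
```

Run:
```python
from h import *
s=bot.read_state();print(s["force"],s["position"])
p=bot.read_camera("wrist");a=cv2.cvtColor(p["img"],cv2.COLOR_RGB2BGR)[130:330,180:440]
p=bot.read_camera("scene");b=cv2.cvtColor(p["img"],cv2.COLOR_RGB2BGR)[155:235,225:329]
a=np.clip(a.astype(float)*1.7,0,255).astype(np.uint8)
cv2.imwrite("pics/d5.png",np.hstack([cv2.resize(a,(400,300)),cv2.resize(b,(400,300),interpolation=2)]))
```

```text
[ 0.36447379 -0.78728664  0.13412361] [0.50241636 0.06929624 0.05647684]
```

View pics/d5.png

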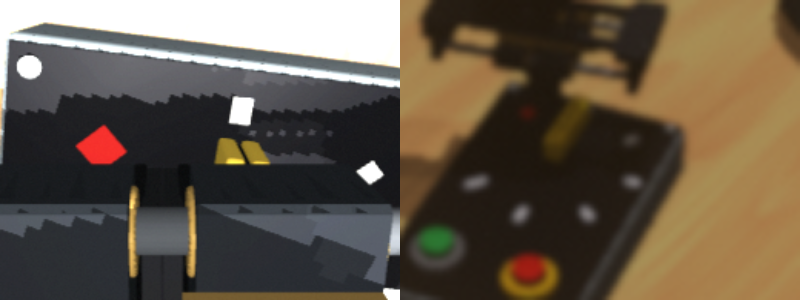

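The wrist half shows the lever in line with the first white bar, so one click is done. The push works at this height, so I continue around.

move_arm(moves=[[0,0,-0.12,0.5,0.4,0,-1],[0,0,-0.24,0.95,0.7,0,-1],[0,0,-0.38,1.5,0.9,0,-1],[0,0,-0.52,2.1,1.1,0,-1],[0,0,-0.59,2.3,1.15,0,-1],[0,0,-0.65,2.6,1.2,0,-1],[0,0,-0.72,2.9,1.2,0,-1],[0,0,-0.79,3.2,1.2,0,-1],[0,0,-0.79,3.2,1.2,0,-1],[0,0,-0.79,3.2,1.2,0,-1]])

```text
time_s: 15.05
position: [0.5342, 0.0814, 0.0564]
tool_rot: [0.838, 0.546, -0.0, -0.0]
force: [0.2, 0.1, -0.1]
width: 0.0005
grasp_force: 0.0
```

```bash
cat > lev.py <<'E'
from h import *
def lever(n):
    """bearing (world deg) of yellow pixels seen by camera n, at lever-top height, near the axis"""
    p=bot.read_camera(n);h=cv2.cvtColor(p["img"],cv2.COLOR_RGB2HSV)
    m=(h[...,0]>20)&(h[...,0]<34)&(h[...,1]>170)&(h[...,2]>45)
    v,u=np.nonzero(m);W=np.array([ray(p,a,b,.075)[:2] for a,b in zip(u,v)]).reshape(-1,2)-[.534,.0365]
    r=np.linalg.norm(W,axis=1);W=W[(r<.068)&(r>.03)];b=W.mean(0) if len(W) else [0,0]
    print(n,len(W),"bearing",np.degrees(np.arctan2(b[1],b[0])),"r",np.linalg.norm(b))
for k in("wrist","scene","top"):lever(k)
print("off..four at",[149-45*k for k in range(5)],bot.read_state()["force"])
E
python3 lev.py
```

```text
wrist 508 bearing 61.20659963474375 r 0.058745911969819875
scene 14 bearing 48.62718030971123 r 0.039138214496475636
top 0 bearing 0.0 r 0.0
off..four at [149, 104, 59, 14, -31] [-0.32035264 -0.97986831 -0.2718382 ]
```

move_arm(moves=[[0,0,-0.12,0.6,0,0,-1],[0,0,-0.24,1.2,-0.15,0,-1],[0,0,-0.38,1.8,-0.4,0,-1],[0,0,-0.52,2.35,-0.7,0,-1],[0,0,-0.59,2.6,-0.85,0,-1],[0,0,-0.65,2.8,-1.0,0,-1],[0,0,-0.72,3.0,-1.2,0,-1],[0,0,-0.79,3.25,-1.4,0,-1],[0,0,-0.79,3.25,-1.4,0,-1],[0,0,-0.79,3.25,-1.4,0,-1]])

```text
time_s: 16.45
position: [0.5667, 0.0675, 0.0564]
tool_rot: [0.983, 0.182, -0.0, -0.0]
force: [-0.5, -0.8, -0.3]
width: 0.0004
grasp_force: 0.0
```

```bash
python3 lev.py
```

```text
wrist 458 bearing 17.158302958752692 r 0.058398788759231664
scene 4 bearing 1.7395413728497213 r 0.04188715595269457
top 0 bearing 0.0 r 0.0
off..four at [149, 104, 59, 14, -31] [ 0.46588916  0.60287586 -0.01869784]
```

move_arm(moves=[[0,0,-0.12,0.35,-0.4,0,-1],[0,0,-0.24,0.65,-0.9,0,-1],[0,0,-0.38,0.95,-1.5,0,-1],[0,0,-0.52,1.1,-2.05,0,-1],[0,0,-0.59,1.15,-2.35,0,-1],[0,0,-0.65,1.15,-2.6,0,-1],[0,0,-0.72,1.2,-2.9,0,-1],[0,0,-0.75,1.2,-3.1,0,-1],[0,0,-0.75,1.2,-3.1,0,-1],[0,0,-0.75,1.2,-3.1,0,-1]])

```text
time_s: 17.85
position: [0.5789, 0.0366, 0.0565]
tool_rot: [0.981, -0.191, -0.0, -0.0]
force: [0.4, -0.2, 0.6]
width: 0.0004
grasp_force: 0.0
```

```bash
python3 lev.py
```

```text
wrist 385 bearing -27.085134432141974 r 0.057766355087031665
scene 19 bearing -29.66946626719109 r 0.0428153971841994
top 0 bearing 0.0 r 0.0
off..four at [149, 104, 59, 14, -31] [-0.15154524  0.68669779  0.11417455]
```

move_arm(moves=[[0,0,0,0.4,0.9,0,-1],[0,0,0,0.7,1.8,0,-1],[0,0,0,0.7,1.8,2,-1],[0,0,0,0.7,1.8,4,-1],[0,0,0,0.7,1.8,6,-1],[0,0,0,-0.5,-2.5,6,-1],[0,0,0,-2,-6.5,6,-1],[0,0,0,-3.5,-10.5,6,-1],[0,0,0,-4.9,-14.4,6,-1],[0,0,0,-4.9,-14.4,6,-1]])

```text
time_s: 19.25
position: [0.5289, -0.1109, 0.1166]
tool_rot: [0.981, -0.195, -0.0, 0.001]
force: [0.9, -0.2, 0.1]
width: 0.0002
grasp_force: 0.0
```

```bash
python3 lev.py
python3 - <<'E'
from h import *
s=bot.read_state();print(s["position"])
for n in("wrist","top","scene"):
    p=bot.read_camera(n);h=cv2.cvtColor(p["img"],cv2.COLOR_RGB2HSV)
    for nm,lo,hi in(("green",45,85),):
        m=((h[...,0]>lo)&(h[...,0]<hi)&(h[...,1]>110)&(h[...,2]>40)).astype(np.uint8)
        k,_,st,ce=cv2.connectedComponentsWithStats(m)
        for a,c in zip(st[1:],ce[1:]):
            if a[4]>15:print(n,nm,a,ray(p,*c,.077).round(4))
E
```

```text
wrist 1016 bearing -36.616122837365644 r 0.04709204020399284
scene 51 bearing -28.306528597019703 r 0.04460544752032594
top 67 bearing -28.61404659970914 r 0.04287115881063405
off..four at [149, 104, 59, 14, -31] [-0.10379236  0.56575041  0.00766722]
[ 0.53066092 -0.10602417  0.11654298]
wrist green [ 267  205   40   41 1235] [ 0.5322 -0.1082  0.077 ]
scene green [230 216   8   7  45] [ 0.534  -0.1112  0.077 ]
```

Lever confirmed at four (top −28.6°, expected −31°). Next I feel down onto the green button.

move_arm(moves=[[0,0,0,0,-0.1,-1,-1],[0,0,0,0,-0.1,-2,-1],[0,0,0,0,-0.1,-3,-1],[0,0,0,0,-0.1,-3.8,-1],[0,0,0,0,-0.1,-4,-1],[0,0,0,0,-0.1,-4.2,-1],[0,0,0,0,-0.1,-4.3,-1],[0,0,0,0,-0.1,-4.4,-1],[0,0,0,0,-0.1,-4.4,-1],[0,0,0,0,-0.1,-4.4,-1]])

```text
time_s: 20.8
position: [0.53, -0.1087, 0.0726]
tool_rot: [0.981, -0.192, 0.0, 0.0]
force: [-1.2, 0.3, 0.4]
width: 0.0003
grasp_force: 0.0
```

move_arm(moves=[[0,0,0,0,0,-0.05,-1],[0,0,0,0,0,-0.1,-1],[0,0,0,0,0,-0.15,-1],[0,0,0,0,0,-0.2,-1],[0,0,0,0,0,-0.25,-1],[0,0,0,0,0,-0.3,-1],[0,0,0,0,0,-0.35,-1],[0,0,0,0,0,-0.4,-1],[0,0,0,0,0,-0.4,-1],[0,0,0,0,0,-0.4,-1]])

```text
time_s: 22.05
position: [0.53, -0.1087, 0.0685]
tool_rot: [0.981, -0.192, 0.0, 0.0]
force: [-0.4, -0.4, -0.1]
width: 0.0004
grasp_force: 0.0
```

move_arm(moves=[[0,0,0,0,0,-0.05,-1],[0,0,0,0,0,-0.1,-1],[0,0,0,0,0,-0.15,-1],[0,0,0,0,0,-0.2,-1],[0,0,0,0,0,-0.25,-1],[0,0,0,0,0,-0.3,-1],[0,0,0,0,0,-0.35,-1],[0,0,0,0,0,-0.4,-1],[0,0,0,0,0,-0.4,-1],[0,0,0,0,0,-0.4,-1]])

```text
time_s: 23.3
position: [0.53, -0.1086, 0.0645]
tool_rot: [0.981, -0.192, 0.0, 0.0]
force: [-0.2, 0.7, -0.2]
width: 0.0007
grasp_force: 0.0
```

move_arm(moves=[[0,0,0,0,0,-0.05,-1],[0,0,0,0,0,-0.1,-1],[0,0,0,0,0,-0.15,-1],[0,0,0,0,0,-0.2,-1],[0,0,0,0,0,-0.25,-1],[0,0,0,0,0,-0.3,-1],[0,0,0,0,0,-0.35,-1],[0,0,0,0,0,-0.4,-1],[0,0,0,0,0,-0.4,-1],[0,0,0,0,0,-0.4,-1]])

```text
time_s: 24.55
position: [0.5299, -0.1086, 0.0605]
tool_rot: [0.981, -0.192, 0.0, 0.0]
force: [-0.8, -0.4, 3.2]
width: 0.0006
grasp_force: 1.5
```

Contact at 3.2 N. Press on.

move_arm(moves=[[0,0,0,0,0,-0.05,-1],[0,0,0,0,0,-0.1,-1],[0,0,0,0,0,-0.15,-1],[0,0,0,0,0,-0.2,-1],[0,0,0,0,0,-0.25,-1],[0,0,0,0,0,-0.3,-1],[0,0,0,0,0,-0.35,-1],[0,0,0,0,0,-0.4,-1],[0,0,0,0,0,-0.4,-1],[0,0,0,0,0,-0.4,-1]])

```text
time_s: 25.8
position: [0.53, -0.1087, 0.0573]
tool_rot: [0.981, -0.192, 0.0, -0.0]
force: [-2.4, 0.8, 9.3]
width: 0.0003
grasp_force: 5.1
```

It is past the 5 N spring force and lagging the command, so the button is at its stop. I'll press 1 mm more for certainty, then release and lift clear.

move_arm(moves=[[0,0,0,0,0,-0.05,-1],[0,0,0,0,0,-0.1,-1],[0,0,0,0,0,-0.1,-1],[0,0,0,0,0,0,-1],[0,0,0,0,0,0.4,-1],[0,0,0,0,0,0.8,-1],[0,0,0,0,0,2,-1],[0,0,0,0,0,4,-1],[0,0,0,0,0,6,-1],[0,0,0,0,0,8,-1]])

```text
time_s: 27.05
position: [0.53, -0.1087, 0.1374]
tool_rot: [0.981, -0.192, 0.0, 0.0]
force: [0.3, 0.1, -0.4]
width: 0.0002
grasp_force: 0.0
```

move_arm(moves=[[0,0,0,0,-3,2,-1],[0,0,0,0,-7,4,-1],[0,0,0,0,-11,6,-1],[0,0,0,0,-15,7,-1],[0,0,0,0,-19,7,-1],[0,0,0,0,-22,7,-1],[0,0,0,0,-24,7,-1],[0,0,0,0,-25,7,-1],[0,0,0,0,-25,7,-1],[0,0,0,0,-25,7,-1]])

```text
time_s: 28.3
position: [0.5304, -0.3571, 0.2064]
tool_rot: [0.982, -0.191, -0.0, -0.0]
force: [0.1, 0.6, 0.3]
width: 0.0005
grasp_force: 0.0
```

```bash
python3 lev.py
python3 - <<'E'
from h import *
p=bot.read_camera("top");save(p,"end.png")
E
```

```text
wrist 0 bearing 0.0 r 0.0
scene 48 bearing -28.396575510610315 r 0.044276307858489836
top 67 bearing -28.61404659970914 r 0.04287115881063405
off..four at [149, 104, 59, 14, -31] [0.23264738 0.36627222 0.18202605]
```

View pics/end.png

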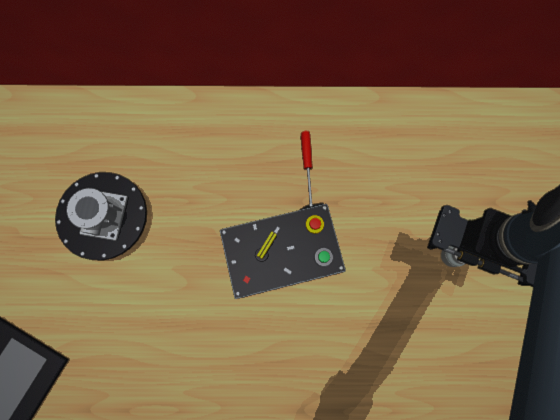

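The lever points from (262,255) to the fourth bar at (277,230). The casting at (97,212) and the screwdriver at (308,168) have not moved. The hand is held well above the jar at (455,256).

```bash
python3 -c "
from cell import bot
print(bot.hand_in())"
```

```text
the job is handed in; nothing more can be done
None
```

The selector rests at speed four, confirmed in the top and scene views. The start button was then pressed past its spring force (about 9 N) and released. I kept clear of the stop button, casting, jar and screwdriver, and handed the job in at about 28 s; no verdict was returned.

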